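Lock the tube carrier on the rotator with its spring clip

TASK

On the bench tube rotator, push the green tube carrier back along the spindle towards the white housing until it stops, so that the groove in the spindle comes free. Then take the orange spring clip by its tab out of the grey holder and press it, open side down, onto that groove until it snaps fully home, and let go. Never push on the carrier or spindle with more than 30 N, and leave the blue clip and the other things where they are.

Things in the scene. Friction and masses are not known exactly. Their poses are not given: they have to be found in the camera images.
- rotator: Bench tube rotator, fixed. Its origin is on the table; z up, y runs along the horizontal spindle towards the white housing. The housing (170 mm in x, 140 mm in y, top 170 mm above the table) starts at y = 93 mm; the spindle sticks out of it towards -y. The rotator stands at a different place and angle each time.
- spindle: Steel spindle in a bearing slide; origin: groove centre on its axis, axes as rotator's. Groove 24 mm diameter, 14 mm wide (y -7 to 7), between 32 mm collars, the outer one to y = -40, its free end. The spindle floats: about 4 N down makes it sink level and stay there; it bottoms solidly after a travel that differs each time, 5 to 30 mm. Push on it or the carrier with 30 N at most.
- carrier (a joint): Place of the green and white tube carrier along the spindle, m: 0 to 0.030; grows towards the housing, 0.030 is home on its stop. Starts at 0 to 0.006. Slides with about 2.5 N friction, stays where left. Its white hub, 44 mm diameter, covers the groove at the start; with the carrier home the hub's end is at the groove's edge (spindle y = 7 mm).
- carrier_face (a point): Point on the outer face (looking to the spindle's -y) of the carrier's green disc, 40 mm straight above the spindle axis, between two tube caps: a good place to push. Disc 104 mm diameter, 6 mm thick; the caps stand 3 mm proud, 35 mm above the axis, 20 mm either side. The face lies 28 mm behind the hub's free end.
- clip: Orange spring clip, 35 g, mouth down in the holder. Origin: ring centre (on the groove centre when home). y: ring axis, 9 mm thick; z: up the tab. Tab 18 mm wide in x, z 20 to 52; bridge 39 wide, z 12 to 20; two sprung jaws to z -12.5, 39 mm overall, mouth 17.4 at z -9. The noses meet the groove with the origin 18 mm above its centre; about 9 to 14 N snaps them under, the bridge then rests on the spindle.
- blue_clip: Blue clip of a smaller size (33 mm wide, else alike) in the other pocket of the holder; not wanted, leave it. Origin and axes as the orange clip's.
- holder: Grey clip holder, fixed, 70 mm (x) by 120 mm (y), origin at the centre of its underside. Two pockets 64 mm apart along y, each 42 mm by 12.5 mm, their rims 30 mm and floors 16 mm above the table. Which clip is in which pocket varies; the tabs stand up free above the rims, and the clip's axes are parallel to the holder's.
- sample_jar: White jar with green lid, 44 mm diameter, 55 mm high, bystander; origin at its underside.
- petri_dish: Clear dish, 90 mm diameter, 14 mm high, bystander; origin at its underside.
- amber_bottle: Amber bottle, 52 mm diameter, 105 mm high, bystander; origin at its underside.
- beaker: Glass beaker, 68 mm diameter, 85 mm high, bystander; origin at its underside.
Mind the look-alikes: they are no part of the job. Of the things like the clip, leave any that is yellow; of the rest the larger one is meant.

How it is judged:
By the outcome, as a careful person would: the job done as asked, in the order asked, and still so for the second after the job is handed in, with the robot touching nothing.
It also fails if it takes over 58 s, if anything falls off the work surface, if the arm or the gripper's body presses on something with over 40 N, if the wrist force passes 120 N, or if a joint passes its speed limit or range.

ROBOT

A 6-joint arm with a two-finger parallel gripper is mounted at the origin on the work surface. World frame = base frame: x ahead of the robot, y to its left, z up, the work surface at z = 0. Lengths are in m, angles in rad, forces in N, time in s.
With the tool pointing down it reaches from about 0.375 to 0.9 m from the base axis. Payload 3.1 kg.
Tool frame: the origin (TCP) lies where the fingers leave the gripper's body, on its centre line; the fingertips stand 70 mm ahead of it and the grasp point (between the pads) lies 51 mm ahead of it (robot.tip_reach is the distance from the TCP to the fingertips, in m); z points along the fingers, y is the line along which they close (so a half turn about z gives the same grasp; the last joint's range is limited). The gripper opens to 87 mm and grips with 3 to 60 N. Pads are 19 mm wide; open, the fingers measure 117 mm over their backs; the gripper's body (75 mm by 190 mm) begins 51 mm behind the grasp point.
Start: joints at [1.135, 0.527, 1.433, -0, 1.181, -0.178], TCP at [0.159, 0.604, 0.292] pointing down, gripper open.
Joint ranges: [-3.08, 3.08], [-0.75, 2.2], [0.22, 2.44], [-1.43, 4.57], [0, 2.65], [-2.85, 2.85]. Speed limits (rad/s): [2.79, 2.79, 3.14, 3.14, 3.14, 3.14].

INTERFACE

Orientations are given as a unit quaternion [x, y, z, w].
In Python, from rig import robot gives the robot as it stands.
- The arm moves only by the tool carry_out, never from a script. Its argument "rows" is a list that holds one entry, the list of rows, each a list of 6 numbers: the shift along the tool's x, y, z in mm, then the turn, a rotation vector about the tool's x, y, z in units of 8 degrees (1.0 is 8 degrees). A call has 1 to 20 rows; each row is the pose to reach, as a shift and turn from the pose commanded when the call began, along the tool's axes at that moment; what a row does not reach only later rows make up. A row lasts 1/10 s, in which the tool goes at most 50 mm and 8.59 degrees, less where a joint would pass 70% of its speed; a pose out of reach is approached as far as the arm can. A call with a gripper value outside its range is refused whole. "fingers" is the opening, from 0 (shut) to 1 (fully open), set as the call begins (left out, the last holds). The fingers move at their own pace and stop on an object; "grip_force" is the grip in N (left out, the last holds). Time passes only in rows, so rows that repeat a pose let the fingers close. It gives the time, the measured TCP pose, the force and the opening at its end, in the units of the state.
- robot.get_obs(): the state, without advancing time (a new reading comes with each control period).
- robot.camera(name): name is "scene" or "top" or "wrist"; returns a dict with "color" (384x512x3 uint8, red, green, blue), "depth" (384x512 float32, m along the optical axis (not along the pixel's ray), 0 where there is no reading), "K" (3x3 intrinsics, pixels), "camera_from_world" (4x4, takes a point from world to camera coordinates). Camera axes: x right, y down, z forward; pixel columns grow to the right and rows downward; lengths in m; the calibration is good to about 2 mm. A picture is of the moment at which its call begins.
- robot.hand_in(): hands the job in, once; it reports no verdict.
The state is a dict: "time": time; "q": joint angles; "joint_velocities": joint speeds; "joint_torque": joint torques, N m; "position": TCP position; "tool_rot": TCP orientation; "ft_force": force on the tool from outside, world axes, zero at the start; "moment": the same for the moment, N m; "grip_width": finger opening in m.
Only numpy, scipy, OpenCV 4.12 (cv2) and the standard library are available. Lean on these libraries where they do the work, as an engineer would, in place of code of your own. Each camera call takes 0.05 s, during which the arm holds its last target. There are 200 camera calls.

## Working session

There is one attempt and no reset: what is moved stays moved. The work goes in short steps, Python scripts to look and compute and a tool call to move; the robot and the scene stay as the last step left them, time stands still between calls to the robot, and variables do not carry over. Pictures are saved under pics/ and viewed, on a budget of 10 in all, crops included, one or two more only if the job needs it, and the job is handed in when it is done.

Besides the shell and the picture viewer there is one more tool, called after "Request:" as a command line: name --argument value ..., lists and objects as JSON in quotes. carry_out: Moves the arm, as the interface text tells. Its arguments: {"type":"object","properties":{"rows":{"type":"array"},"fingers":{"type":"number"},"grip_force":{"type":"number"}},"required":["rows"]}

```bash
ls; mkdir -p pics
cat > h.py <<'E'
import numpy as np,cv2
from rig import robot
def grab(n):
    c=robot.camera(n); np.savez(f'pics/{n}.npz',**c); return c
def pts(c):
    K=c['K'];d=c['depth'];v,u=np.mgrid[:d.shape[0],:d.shape[1]]
    P=np.stack([(u-K[0,2])/K[0,0]*d,(v-K[1,2])/K[1,1]*d,d],-1)
    T=np.linalg.inv(c['camera_from_world']); return P@T[:3,:3].T+T[:3,3]
def ray(c,u,v,z):
    T=np.linalg.inv(c['camera_from_world']);r=T[:3,:3]@np.linalg.solve(c['K'],[u,v,1.]);o=T[:3,3]
    return o+r*(z-o[2])/r[2]
E
python3 - <<'E'
from h import *
a=grab('scene');b=grab('top')
im=np.hstack([a['color'],b['color']])[:,:,::-1]
cv2.imwrite('pics/1.png',a['color'][:,:,::-1]);cv2.imwrite('pics/2.png',b['color'][:,:,::-1])
print(robot.get_obs())
E
```

```text
pics
{'time': 0.1, 'q': array([ 1.13447679e+00,  5.28366110e-01,  1.43377413e+00, -2.32585029e-05,
        1.18140967e+00, -1.78520308e-01]), 'joint_velocities': array([-0.00065365, -0.00408358, -0.00234103, -0.00226975, -0.00323032,
        0.00098161]), 'joint_torque': array([-2.07016037e-04, -4.40983737e+01, -1.77150393e+01,  6.34757336e-02,
        5.34094695e-02, -5.03284821e-05]), 'position': array([0.15910746, 0.603862  , 0.29137373]), 'tool_rot': array([ 1.28538516e-01,  9.91704035e-01, -9.36003673e-04, -2.85883778e-04]), 'ft_force': array([0.25907558, 0.06584525, 0.84244479]), 'moment': array([ 0.04748583, -0.00448558, -0.02114287]), 'grip_width': 0.08715178389619042}
```

View pics/1.png

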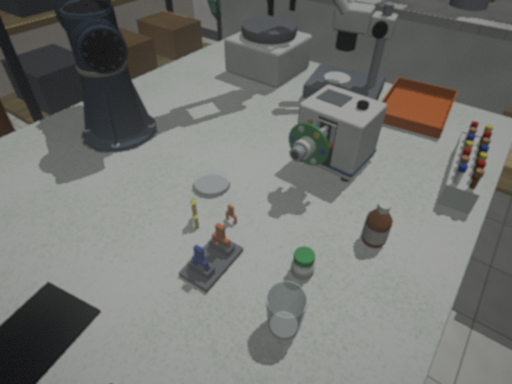

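View pics/2.png

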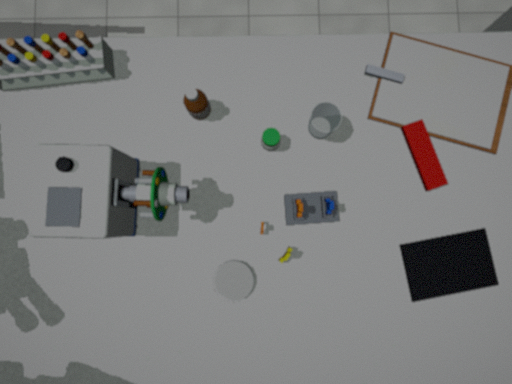

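The scene picture shows the rotator (spindle end at ~(300,150), disc at (318,143)) and the grey holder with the orange clip at (220,237) and the blue one at (200,258). A small orange look-alike lies at (231,213) and a yellow one at (195,212). In the top picture the holder clips are at (300,208) and (329,206), the small orange one is at (264,228), the yellow one at (286,255), and the spindle runs along row ~195.

The candidates are orange in the holder, small orange on the table, yellow on the table, and blue in the holder. The larger orange one in the holder fits the description; I'll confirm it in a crop.

Run:
```python
from h import *
a=dict(np.load('pics/scene.npz'));b=dict(np.load('pics/top.npz'))
for n,c in(('scene',a),('top',b)):
    P=pts(c);h=cv2.cvtColor(c['color'],cv2.COLOR_RGB2HSV);print(n,'cam',np.linalg.inv(c['camera_from_world'])[:3,3],c['K'][0,0])
    for nm,lo,hi in(('orange',(5,130,90),(16,255,255)),('blue',(108,120,60),(125,255,255)),('green',(60,120,40),(85,255,255)),('yellow',(22,120,80),(35,255,255))):
        m=cv2.inRange(h,lo,hi);k,l,s,ce=cv2.connectedComponentsWithStats(m)
        for i in range(1,k):
            if s[i,4]>12:
                q=P[(l==i)&(c['depth']>0)]
                if len(q): print(nm,s[i],ce[i].round(1),'med',np.median(q,0).round(3),'min',q.min(0).round(3),'max',q.max(0).round(3))
P=pts(b)
# holder: points z 0.02..0.04 around (312,208)
sub=P[180:235,275:350].reshape(-1,3);s=sub[(sub[:,2]>.018)&(sub[:,2]<.036)]
r=cv2.minAreaRect((s[:,:2]*1000).astype(np.float32));print('holder',len(s),r)
# housing top
s=P[130:260,20:140].reshape(-1,3);s=s[(s[:,2]>.16)&(s[:,2]<.178)]
print('housing',len(s),cv2.minAreaRect((s[:,:2]*1000).astype(np.float32)))
# spindle end collar
for u in range(150,196,3):
    col=P[175:215,u];i=col[:,2].argmax();print(u,i+175,col[i].round(3),end=' ')
crop=np.hstack([cv2.resize(a['color'][190:290,170:260],(400,444),interpolation=3),cv2.resize(b['color'][180:280,240:350],(400,444),interpolation=3)])
cv2.imwrite('pics/3.png',crop[:,:,::-1])
```

```text
scene cam [ 0.86640784 -0.51820565  0.60046257] 367.9767530715645
orange [ 384   78   73   52 1977] [418.1 106.2] med [0.665 0.676 0.004] min [0.55  0.511 0.   ] max [0.769 0.807 0.037]
orange [217 225   7   4  16] [220.  226.5] med [ 0.535 -0.171  0.08 ] min [ 0.529 -0.174  0.079] max [ 0.541 -0.168  0.082]
blue [468 134   6   5  24] [470.7 136. ] med [0.849 0.407 0.104] min [0.844 0.402 0.101] max [0.855 0.417 0.106]
blue [481 145   7   6  31] [484.1 147.2] med [0.886 0.375 0.104] min [0.879 0.368 0.098] max [0.892 0.385 0.106]
blue [460 163   7   9  43] [462.6 167. ] med [0.863 0.266 0.104] min [0.857 0.262 0.093] max [0.869 0.279 0.107]
blue [195 246   7   5  20] [198.  248.4] med [ 0.538 -0.235  0.081] min [ 0.531 -0.238  0.078] max [ 0.544 -0.231  0.082]
yellow [487 126   5   4  17] [488.6 127.5] med [0.877 0.478 0.103] min [0.872 0.474 0.099] max [0.881 0.49  0.107]
yellow [466 141   7   6  29] [468.9 143.4] med [0.853 0.371 0.104] min [0.847 0.367 0.097] max [0.859 0.382 0.106]
yellow [480 152   7   7  38] [482.5 155.1] med [0.889 0.339 0.104] min [0.882 0.335 0.096] max [0.8
[... 2170 characters left out ...]
 max [ 0.447 -0.126  0.067]
holder 223 ((534.1478271484375, -200.9623260498047), (49.95103073120117, 84.68247985839844), 2.88713002204895)
housing 7232 ((567.744384765625, 226.1219940185547), (194.67251586914062, 170.15679931640625), 87.43946075439453)
150 191 [0.563 0.107 0.183] 153 195 [0.556 0.102 0.182] 156 203 [0.542 0.099 0.173] 159 180 [0.585 0.098 0.159] 162 191 [0.565 0.094 0.153] 165 191 [0.565 0.089 0.153] 168 193 [0.561 0.083 0.154] 171 194 [0.559 0.078 0.152] 174 187 [0.573 0.073 0.15 ] 177 197 [0.554 0.068 0.146] 180 193 [0.561 0.062 0.148] 183 195 [0.558 0.057 0.146] 186 190 [0.567 0.052 0.145] 189 190 [0.569 0.05  0.128] 192 176 [0.613 0.068 0.003] 195 205 [0.547 0.062 0.002]
```

View pics/3.png

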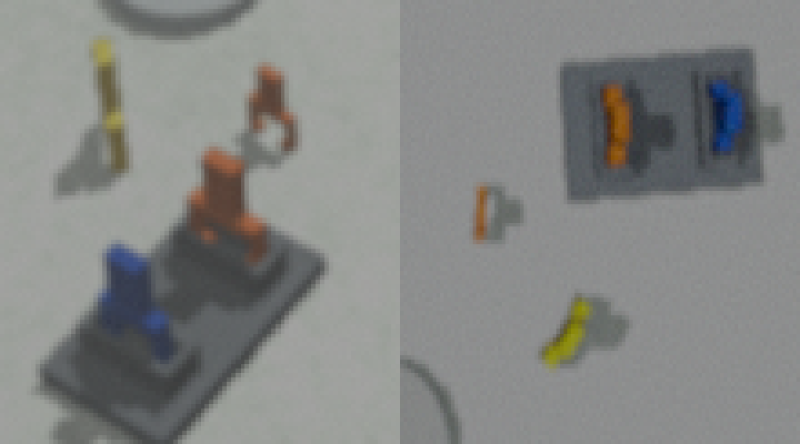

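The crop confirms it: the orange clip in the holder (left crop (222,200), right crop (617,125)) is clearly larger than the loose orange one (270,105). So the one in the holder is meant. Next I fit the spindle and clip poses.

Run:
```python
from h import *
from scipy.optimize import least_squares
b=dict(np.load('pics/top.npz'));a=dict(np.load('pics/scene.npz'))
P=pts(b)
def cyl(P,r,ylo,yhi):
    s=P.reshape(-1,3);s=s[(s[:,0]>.53)&(s[:,0]<.6)&(s[:,1]>ylo)&(s[:,1]<yhi)&(s[:,2]>.125)]
    f=lambda p:np.hypot((s[:,0]-p[0]-p[1]*(s[:,1]-.09))*1,s[:,2]-p[2])-r
    o=least_squares(f,[.56,0,.13],loss='soft_l1',f_scale=.001);print(len(s),r,o.x.round(4),np.std(f(o.x)).round(4))
cyl(P,.016,.048,.066);cyl(P,.022,.077,.094)
s=P[170:220,120:192].reshape(-1,3);s=s[(s[:,2]>.125)&(abs(s[:,0]-.562)<.02)]
hi=[(y,np.percentile(s[abs(s[:,1]-y)<.0015][:,2],90).round(4)) for y in np.arange(.044,.14,.003) if (abs(s[:,1]-y)<.0015).any()];print(np.round(hi,3).tolist())
# disc face
h=cv2.cvtColor(b['color'],cv2.COLOR_RGB2HSV);m=cv2.inRange(h,(60,120,40),(85,255,255))>0;m[:,:140]=0;m[:,175:]=0
g=P[m];g=g[g[:,2]>.15];print('disc line',np.polyfit(g[:,0],g[:,1],1),g[:,1].min(),g[:,1].max(),g[:,2].max())
# housing edges
q=(abs(P[:,:,2]-.17)<.004).astype(np.uint8);q[:,:25]=0;q[:130]=0;q[260:]=0;q[:,140:]=0
q=cv2.morphologyEx(q,cv2.MORPH_OPEN,np.ones((7,7)));c=max(cv2.findContours(q,0,1)[0],key=cv2.contourArea)[:,0]
W=np.array([ray(b,*p,.17)[:2] for p in c])*1000
print('housing',cv2.minAreaRect(W.astype(np.float32)))
for n,(u0,v0,u1,v1) in dict(orange=(285,195,315,225),blue=(318,190,345,220)).items():
    pass
# clips
for c,nm in((b,'top'),(a,'scene')):
    P=pts(c);h=cv2.cvtColor(c['color'],cv2.COLOR_RGB2HSV)
    for col,lo,hi in(('orange',(3,110,60),(18,255,255)),('blue',(105,100,40),(128,255,255))):
        m=(cv2.inRange(h,lo,hi)>0)&(P[:,:,0]>.5)&(P[:,:,0]<.57)&(P[:,:,1]<-.14)&(P[:,:,1]>-.26)
        for zlo,zhi in((.073,.09),(.04,.055)):
            s=P[m&(P[:,:,2]>zlo)&(P[:,:,2]<zhi)]
            if len(s)>2:print(nm,col,zlo,len(s),s.mean(0).round(4),s.min(0).round(4),s.max(0).round(4))
# holder from top: dark region at z=.03
g=cv2.cvtColor(b['color'],cv2.COLOR_RGB2GRAY);q=(g<100).astype(np.uint8);q[:185]=0;q[232:]=0;q[:,:276]=0;q[:,345:]=0
q=cv2.morphologyEx(q,cv2.MORPH_OPEN,np.ones((5,5)));c=max(cv2.findContours(q,0,1)[0],key=cv2.contourArea)[:,0]
W=np.array([ray(b,*p,.018)[:2] for p in c])*1000;print('holder',cv2.minAreaRect(W.astype(np.float32)))
```

```text
166 0.016 [0.5646 0.1441 0.1291] 0.0035
208 0.022 [0.5618 0.0472 0.1294] 0.001
[[0.05, 0.138], [0.053, 0.145], [0.056, 0.146], [0.059, 0.144], [0.062, 0.146], [0.065, 0.146], [0.068, 0.146], [0.071, 0.146], [0.074, 0.15], [0.077, 0.152], [0.08, 0.152], [0.083, 0.152], [0.086, 0.152], [0.089, 0.151], [0.092, 0.152], [0.095, 0.152], [0.098, 0.165], [0.101, 0.179], [0.104, 0.182], [0.107, 0.182], [0.11, 0.17], [0.113, 0.171], [0.116, 0.169], [0.119, 0.168], [0.122, 0.169], [0.125, 0.169], [0.128, 0.17], [0.131, 0.169], [0.134, 0.169], [0.137, 0.17], [0.14, 0.161]]
disc line [0.12620079 0.03064757] -0.08801128234609007 0.10857157739825338 0.8013398439673287
housing ((568.5758666992188, 253.19149780273438), (136.2251434326172, 165.7467498779297), 87.62821960449219)
top orange 0.073 38 [ 0.5333 -0.1686  0.0806] [ 0.5249 -0.1723  0.073 ] [ 0.5415 -0.1642  0.0826]
top orange 0.04 43 [ 0.5329 -0.1682  0.0486] [ 0.5154 -0.1734  0.0421] [ 0.5521 -0.1639  0.0549]
top blue 0.073 44 [ 0.5361 -0.2322  0.0801] [ 0.5276 -0.2368  0.0731] [ 0.5443 -0.228   0.0826]
top blue 0.04 40 [ 0.5341 -0.2316  0.0485] [ 0.5203 -0.2379  0.0423] [ 0.5508 -0.2276  0.0542]
scene orange 0.073 28 [ 0.5349 -0.1712  0.08  ] [ 0.5262 -0.1753  0.0774] [ 0.5416 -0.1666  0.0821]
scene orange 0.04 31 [ 0.5389 -0.1717  0.0482] [ 0.5176 -0.1754  0.0458] [ 0.5521 -0.1671  0.0547]
scene blue 0.073 31 [ 0.5381 -0.2351  0.0803] [ 0.531  -0.2384  0.0781] [ 0.5446 -0.231   0.0823]
scene blue 0.04 26 [ 0.5443 -0.2351  0.0487] [ 0.5237 -0.2391  0.0442] [ 0.5522 -0.2299  0.0536]
holder ((534.075927734375, -200.8329315185547), (66.36192321777344, 119.47582244873047), 2.8982677459716797)
```

```bash
cat >> h.py <<'E'
from scipy.spatial.transform import Rotation as R
def go(p,ang):
    """target TCP (m), tool-down, tool-y heading deg -> shift mm + turn units in tool axes"""
    o=robot.get_obs();r=R.from_quat(o['tool_rot'])
    a=np.radians(ang);y=np.array([np.cos(a),np.sin(a),0]);z=np.array([0,0,-1.]);t=R.from_matrix(np.stack([np.cross(y,z),y,z],1))
    print('shift',(r.inv().apply(np.array(p)-o['position'])*1000).round(1),'turn',(np.degrees((r.inv()*t).as_rotvec())/8).round(2),'from',o['position'].round(4),'F',o['ft_force'].round(2))
E
python3 - <<'E'
from h import *
P=pts(dict(np.load('pics/scene.npz'))).reshape(-1,3)
s=P[(P[:,2]>.2)&(P[:,0]>.1)&(P[:,0]<.7)&(P[:,1]>-.1)&(P[:,1]<.75)]
print(len(s), s[::max(1,len(s)//12)].round(2).tolist())
go([.561,.066,.300],87.6)
E
```

```text
3027 [[0.14, 0.55, 0.27], [0.39, 0.57, 0.29], [0.39, 0.57, 0.28], [0.4, 0.57, 0.27], [0.53, 0.64, 0.27], [0.53, 0.61, 0.26], [0.53, 0.61, 0.25], [0.48, 0.6, 0.24], [0.11, -0.02, 0.31], [0.52, 0.61, 0.22], [0.11, -0.02, 0.29], [0.11, -0.03, 0.26], [0.1, -0.03, 0.22]]
shift [-525.7 -417.6   -8. ] turn [-0.01 -0.   -1.55] from [0.1591 0.6039 0.2914] F [0.26 0.07 0.84]
```

Request:
carry_out --rows '[[[-26,-40,0,0,0,0],[-53,-81,0,0,0,0],[-80,-122,0,0,0,0],[-106,-162,0,0,0,0],[-144,-185,0,0,0,-0.3],[-182,-209,0,0,0,-0.6],[-220,-232,0,0,0,-0.9],[-258,-255,0,0,0,-1.2],[-296,-278,0,0,0,-1.55],[-334,-301,0,0,0,-1.55],[-372,-325,0,0,0,-1.55],[-410,-348,0,0,0,-1.55],[-448,-371,0,0,0,-1.55],[-486,-394,0,0,0,-1.55],[-526,-418,-8,0,0,-1.55],[-526,-418,-8,0,0,-1.55],[-526,-418,-8,0,0,-1.55]]]' --fingers 0

```text
time: 1.8
position: [0.5616, 0.0651, 0.2997]
tool_rot: [0.022, 1.0, 0.0, -0.001]
ft_force: [0.6, 0.1, 0.5]
grip_width: 0.0006
```

Run:
```python
from h import *
c=grab('wrist');a=grab('scene')
cv2.imwrite('pics/4.png',np.hstack([cv2.resize(c['color'],(400,300)),cv2.resize(a['color'][80:230,220:420],(400,300),interpolation=3)])[:,:,::-1])
go([.561,.066,.235],87.6)
# close geometry from the wrist depth
P=pts(c).reshape(-1,3)
s=P[(P[:,2]>.1)&(P[:,2]<.2)&(abs(P[:,0]-.562)<.006)&(P[:,1]>.03)&(P[:,1]<.15)]
print([(round(y,3),len(q),np.percentile(q[:,2],90).round(4)) for y in np.arange(.04,.14,.003) for q in [s[abs(s[:,1]-y)<.0015]] if len(q)])
```

```text
shift [-1.2 -0.6 64.6] turn [ 0.   -0.02  0.01] from [0.56   0.0667 0.2996] F [-0.61  0.41  0.96]
[(np.float64(0.052), 20, np.float64(0.1382)), (np.float64(0.055), 40, np.float64(0.1452)), (np.float64(0.058), 38, np.float64(0.1454)), (np.float64(0.061), 45, np.float64(0.1455)), (np.float64(0.064), 39, np.float64(0.1455)), (np.float64(0.067), 45, np.float64(0.1455)), (np.float64(0.07), 45, np.float64(0.1452)), (np.float64(0.073), 43, np.float64(0.1453)), (np.float64(0.076), 49, np.float64(0.1509)), (np.float64(0.079), 50, np.float64(0.1516)), (np.float64(0.082), 42, np.float64(0.1513)), (np.float64(0.085), 53, np.float64(0.1514)), (np.float64(0.088), 42, np.float64(0.1514)), (np.float64(0.091), 53, np.float64(0.1517)), (np.float64(0.094), 40, np.float64(0.1519)), (np.float64(0.097), 50, np.float64(0.1514)), (np.float64(0.1), 39, np.float64(0.1514)), (np.float64(0.103), 146, np.float64(0.1809)), (np.float64(0.106), 57, np.float64(0.1817)), (np.float64(0.109), 29, np.float64(0.1815)), (np.float64(0.115), 27, np.float64(0.1513)), (np.float64(0.118), 44, np.float64(0.1518)), (np.float64(0.121), 51, np.float64(0.1518)), (np.float64(0.124), 45, np.float64(0.1517)), (np.float64(0.127), 51, np.float64(0.1515)), (np.float64(0.13), 44, np.float64(0.1516)), (np.float64(0.133), 49, np.float64(0.1512)), (np.float64(0.136), 49, np.float64(0.1515)), (np.float64(0.139), 49, np.float64(0.1516))]
```

View pics/4.png

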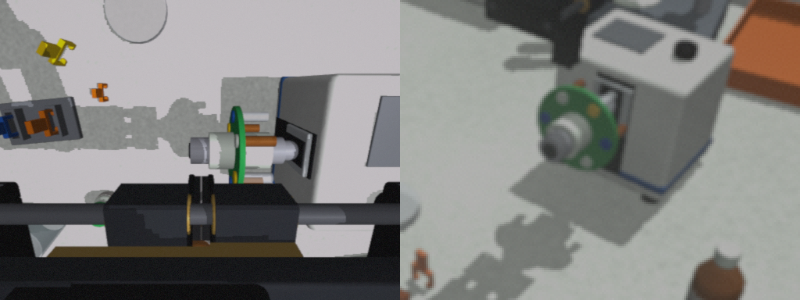

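The wrist view shows the spindle at about (200,150), the hub at (222,150), the disc edge at (238,145), and the closed fingers at (202,215) over the collar, in line with the spindle. Next I go down and push along tool +y.

Request:
carry_out --rows '[[[0,-2,32,0,0,0],[0,-2,64,0,0,0],[0,-2,64,0,0,0],[0,5,64,0,0,0],[0,10,64,0,0,0],[0,15,64,0,0,0],[0,20,64,0,0,0],[0,20,64,0,0,0]]]'

```text
time: 2.7
position: [0.5625, 0.0869, 0.2371]
tool_rot: [0.02, 1.0, 0.0, 0.001]
ft_force: [-0.6, 0.2, 0.2]
grip_width: 0.0004
```

Request:
carry_out --rows '[[[0,3,0,0,0,0],[0,6,0,0,0,0],[0,9,0,0,0,0],[0,12,0,0,0,0],[0,12,0,0,0,0]]]'

```text
time: 3.2
position: [0.5628, 0.098, 0.2363]
tool_rot: [0.021, 1.0, -0.0, 0.0]
ft_force: [0.0, -1.1, 1.3]
grip_width: 0.0006
```

```bash
cat >> h.py <<'E'
def spin():
    c=grab('wrist');P=pts(c).reshape(-1,3);h=cv2.cvtColor(c['color'],cv2.COLOR_RGB2HSV).reshape(-1,3)
    x0=.562+.043*(P[:,1]-.09)
    s=P[(P[:,2]>.09)&(P[:,2]<.2)&(abs(P[:,0]-x0)<.006)&(P[:,1]>.03)&(P[:,1]<.15)]
    print('prof',[(int(round(y*1000)),int(1000*np.percentile(q[:,2],90)+.5)) for y in np.arange(.04,.15,.002) for q in [s[abs(s[:,1]-y)<.001]] if len(q)>2])
    g=P[(h[:,0]>55)&(h[:,0]<88)&(h[:,1]>110)&(P[:,2]>.1)&(P[:,2]<.2)&(abs(P[:,1]-.11)<.05)]
    if len(g):print('disc y pct',np.percentile(g[:,1],[2,10,50,90]).round(4))
    print('F',robot.get_obs()['ft_force'].round(2),robot.get_obs()['position'].round(4));return c
E
python3 -c "from h import *;spin()"
```

```text
prof [(52, 138), (54, 145), (56, 146), (58, 146), (60, 145), (62, 145), (64, 145), (66, 146), (68, 146), (70, 145), (72, 145), (74, 145), (76, 145), (78, 145), (80, 151), (82, 151), (84, 152), (86, 151), (88, 151), (90, 151), (92, 151), (94, 151), (96, 151), (98, 191), (100, 191), (102, 151), (104, 151), (106, 151), (108, 151), (118, 151), (120, 151), (122, 151), (124, 152), (126, 152), (128, 152), (130, 151), (132, 152), (134, 151), (136, 152), (138, 151), (140, 151), (142, 152), (144, 152), (146, 151), (148, 151)]
disc y pct [0.1086 0.1094 0.1117 0.1141]
F [ 0.09 -1.53  2.33] [0.5628 0.098  0.2363]
```

The carrier is moving: the hub end went from 75 to about 79 mm.

Request:
carry_out --rows '[[[0,4,0,0,0,0],[0,8,0,0,0,0],[0,12,0,0,0,0],[0,15,0,0,0,0],[0,15,0,0,0,0]]]'

```text
time: 3.75
position: [0.5634, 0.1138, 0.2362]
tool_rot: [0.021, 1.0, 0.0, 0.0]
ft_force: [-0.2, -0.6, 0.2]
grip_width: 0.0001
```

Request:
carry_out --rows '[[[0,1,0,0,0,0],[0,2,0,0,0,0],[0,2,0,0,0,0]]]'

```text
time: 4.05
position: [0.5634, 0.1151, 0.2362]
tool_rot: [0.021, 1.0, 0.0, 0.0]
ft_force: [-0.6, -1.9, 1.2]
grip_width: 0.0003
```

```bash
python3 -c "from h import *;spin()"
```

```text
prof [(52, 138), (54, 145), (56, 145), (58, 145), (60, 145), (62, 145), (64, 145), (66, 145), (68, 145), (70, 145), (72, 145), (74, 145), (76, 146), (78, 145), (80, 145), (82, 146), (84, 145), (86, 145), (88, 142), (90, 142), (92, 142), (94, 142), (96, 142), (98, 151), (100, 151), (102, 151), (104, 152), (106, 151), (108, 151), (110, 151), (112, 151), (114, 151), (116, 190), (118, 151), (120, 151), (122, 152), (124, 151), (134, 152), (136, 152), (138, 152), (140, 152), (142, 152), (144, 151), (146, 151), (148, 151)]
disc y pct [0.1257 0.1265 0.1287 0.1312]
F [ 0.56 -2.06  0.6 ] [0.5634 0.1151 0.2363]
```

Request:
carry_out --rows '[[[0,1,0,0,0,0],[0,2,0,0,0,0],[0,2,0,0,0,0]]]'

```text
time: 4.4
position: [0.5635, 0.1171, 0.2362]
tool_rot: [0.021, 1.0, 0.0, 0.0]
ft_force: [0.0, -2.1, -0.1]
grip_width: 0.0005
```

Request:
carry_out --rows '[[[0,1,0,0,0,0],[0,1,0,0,0,0]]]'

```text
time: 4.6
position: [0.5636, 0.1181, 0.2362]
tool_rot: [0.021, 1.0, 0.0, 0.0]
ft_force: [0.7, -2.2, 0.4]
grip_width: 0.0003
```

Request:
carry_out --rows '[[[0,1,0,0,0,0],[0,1,0,0,0,0]]]'

```text
time: 4.8
position: [0.5636, 0.1186, 0.2362]
tool_rot: [0.021, 1.0, -0.001, 0.0]
ft_force: [1.6, -4.2, 1.1]
grip_width: 0.0006
```

Force is starting to rise and the position lags, so this is the stop. One more small step to be sure.

Request:
carry_out --rows '[[[0,1,0,0,0,0],[0,1,0,0,0,0]]]'

```text
time: 5.0
position: [0.5636, 0.1188, 0.2362]
tool_rot: [0.02, 1.0, -0.001, -0.0]
ft_force: [0.2, -7.5, 0.2]
grip_width: 0.0005
```

Request:
carry_out --rows '[[[0,1,0,0,0,0],[0,1,0,0,0,0],[0,-10,0,0,0,0],[0,-35,0,0,0,0],[0,-50,-30,0,0,0],[0,-50,-64,0,0,0],[0,-50,-64,0,0,0]]]'

```text
time: 5.7
position: [0.5638, 0.07, 0.3045]
tool_rot: [0.021, 1.0, 0.001, 0.005]
ft_force: [0.3, -0.1, 0.3]
grip_width: 0.0006
```

Run:
```python
from h import *
from scipy.optimize import least_squares
c=spin();P=pts(c).reshape(-1,3)
for r,lo,hi in((.016,.056,.084),(.022,.104,.122),(.012,.089,.097)):
    s=P[(P[:,0]>.53)&(P[:,0]<.6)&(P[:,1]>lo)&(P[:,1]<hi)&(P[:,2]>.129)&(P[:,2]<.16)]
    f=lambda p:np.hypot(s[:,0]-p[0]-.043*(s[:,1]-.09),s[:,2]-p[1])-r
    o=least_squares(f,[.562,.13],loss='soft_l1',f_scale=.001);print(r,len(s),o.x.round(4))
cv2.imwrite('pics/5.png',c['color'][:,:,::-1])
# clip in holder
h=cv2.cvtColor(c['color'],cv2.COLOR_RGB2HSV).reshape(-1,3)
for n,lo,hi in(('o',3,18),('b',105,128)):
    s=P[(h[:,0]>=lo)&(h[:,0]<=hi)&(h[:,1]>100)&(abs(P[:,0]-.534)<.04)&(P[:,1]<-.13)&(P[:,2]>.075)&(P[:,2]<.09)]
    if len(s): print(n,len(s),s.mean(0).round(4),s.min(0).round(4),s.max(0).round(4))
go([.534,-.168,.22],2.7)
```

```text
prof [(52, 139), (54, 145), (56, 145), (58, 145), (60, 146), (62, 145), (64, 145), (66, 145), (68, 145), (70, 145), (72, 145), (74, 146), (76, 145), (78, 146), (80, 146), (82, 146), (84, 145), (86, 145), (88, 142), (90, 142), (92, 142), (94, 142), (96, 142), (98, 142), (100, 150), (102, 152), (104, 151), (106, 152), (108, 151), (110, 151), (112, 152), (114, 151), (116, 152), (118, 151), (120, 152), (122, 152), (124, 151), (126, 151), (128, 179), (130, 181), (132, 182), (134, 181), (144, 151), (146, 152), (148, 152)]
disc y pct [0.1271 0.1278 0.1302 0.1334]
F [ 0.29  0.24 -0.49] [0.5625 0.0703 0.3024]
0.016 1033 [0.5619 0.1289]
0.022 962 [0.562  0.1289]
0.012 220 [0.562  0.1291]
o 190 [ 0.5323 -0.1657  0.0795] [ 0.5236 -0.172   0.075 ] [ 0.5413 -0.1614  0.0822]
shift [  18.9 -239.4   81.9] turn [ 0.04  0.02 10.61] from [0.5625 0.0703 0.3024] F [ 0.29  0.24 -0.49]
```

View pics/5.png

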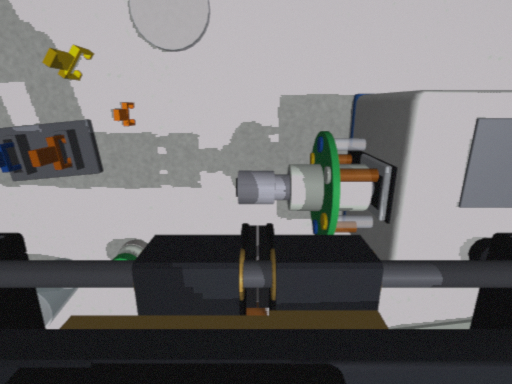

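The groove is free: steel neck at (283,187) between the collar (255,187) and the hub (305,187). The disc is at (325,185), and the orange clip in the holder at (48,155). I move on to the holder.

Request:
carry_out --rows '[[[2,-24,0,0,0,1.06],[4,-48,0,0,0,2.12],[6,-72,0,0,0,3.18],[8,-96,10,0,0,4.24],[10,-120,20,0,0,5.3],[12,-144,30,0,0,6.36],[14,-168,40,0,0,7.42],[16,-192,52,0,0,8.5],[18,-216,65,0,0,9.55],[19,-239,82,0,0,10.61],[19,-239,82,0,0,10.61],[19,-239,82,0,0,10.61]]]' --fingers 0.6

```text
time: 6.95
position: [0.5318, -0.1672, 0.2169]
tool_rot: [0.69, 0.724, 0.0, -0.002]
ft_force: [-0.5, -0.1, -0.1]
grip_width: 0.0521
```

Run:
```python
from h import *
c=grab('wrist');P=pts(c).reshape(-1,3);h=cv2.cvtColor(c['color'],cv2.COLOR_RGB2HSV).reshape(-1,3)
for n,lo,hi in(('o',3,18),('b',105,128)):
    s=P[(h[:,0]>=lo)&(h[:,0]<=hi)&(h[:,1]>100)&(abs(P[:,0]-.534)<.04)&(P[:,1]<-.13)&(P[:,2]>.079)&(P[:,2]<.09)]
    if len(s):
        print(n,len(s),s.mean(0).round(4),s.min(0).round(4),s.max(0).round(4),cv2.minAreaRect((s[:,:2]*1000).astype(np.float32)))
cv2.imwrite('pics/6.png',c['color'][:,:,::-1]);go([.534,-.169,.1205],2.7)
```

```text
o 222 [ 0.533  -0.1674  0.0802] [ 0.5245 -0.1724  0.079 ] [ 0.5418 -0.1625  0.0822] ((533.2304077148438, -167.41676330566406), (17.229068756103516, 9.210542678833008), 2.8903329372406006)
shift [-2.4  1.8 97.1] turn [-0.01 -0.01  0.02] from [ 0.5322 -0.1669  0.2176] F [-0.62 -1.13  0.12]
```

View pics/6.png

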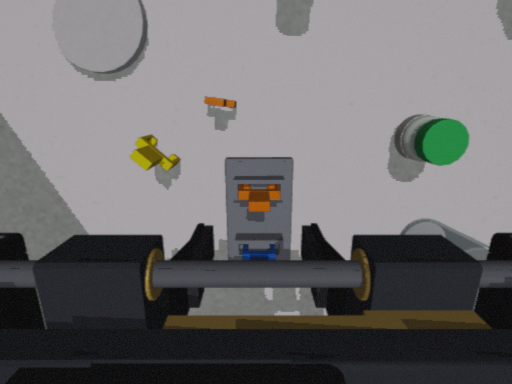

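The wrist view shows the orange tab at (259,203) centred between the open fingers and the blue clip at (260,252). Descend and grip.

Request:
carry_out --rows '[[[-1,1,35,0,0,0],[-1,1,70,0,0,0],[-1,1,88,0,0,0],[-1,1,95,0,0,0],[-1,1,95,0,0,0]]]'

```text
time: 7.5
position: [0.5337, -0.1678, 0.123]
tool_rot: [0.689, 0.725, -0.0, -0.001]
ft_force: [0.4, 0.2, 0.3]
grip_width: 0.0518
```

Request:
carry_out --rows '[[[0,0,0,0,0,0],[0,0,0,0,0,0],[0,0,0,0,0,0],[0,0,0,0,0,0],[0,0,0,0,0,0]]]' --fingers 0 --grip_force 40

```text
time: 8.0
position: [0.5338, -0.1691, 0.1237]
tool_rot: [0.69, 0.724, 0.0, 0.0]
ft_force: [-0.1, 0.0, -0.2]
grip_width: 0.0202
```

Request:
carry_out --rows '[[[0,0,0,0,0,0],[0,0,0,0,0,0],[0,0,-15,0,0,0],[0,0,-40,0,0,0],[0,0,-80,0,0,0],[0,0,-80,0,0,0]]]'

```text
time: 8.6
position: [0.5362, -0.1702, 0.2076]
tool_rot: [0.69, 0.724, 0.001, 0.005]
ft_force: [0.5, -0.7, 0.2]
grip_width: 0.0173
```

Run:
```python
from h import *
c=grab('wrist');P=pts(c);h=cv2.cvtColor(c['color'],cv2.COLOR_RGB2HSV)
m=(h[:,:,0]>=3)&(h[:,:,0]<=18)&(h[:,:,1]>100)&(P[:,:,2]>.1)&(P[:,:,2]<.2)
m[:180]=0
s=P[m]; o=robot.get_obs();print(o['position'],o['grip_width'],len(s))
r=R.from_quat(o['tool_rot']);q=r.inv().apply(s-o['position'])*1000
k=(abs(q[:,0])<25)&(abs(q[:,1])<25)&(q[:,2]>0)
q=q[k]
for z in range(0,100,5):
    t=q[(q[:,2]>=z)&(q[:,2]<z+5)]
    if len(t)>3: print(z,len(t),t.min(0).round(1),np.median(t,0).round(1),t.max(0).round(1))
cv2.imwrite('pics/7.png',c['color'][:,:,::-1])
go([.5625,.0915,.29],-2.4)
```

```text
[ 0.53507272 -0.16963887  0.20560664] 0.017228133477741804 1566
30 5 [  8.1 -18.2  31.5] [ 9.3 -7.6 32.1] [10.8 -7.5 34.8]
35 4 [ 3.6  3.  39.3] [ 4.   5.3 39.7] [ 4.5  6.5 39.9]
40 332 [ 1.  -8.2 40. ] [ 4.6  1.  41.6] [ 9.3 10.3 45. ]
45 153 [ 4.6 -7.5 45. ] [ 5.3  1.  47.7] [ 9.5 10.1 49.9]
50 137 [ 4.6 -7.5 50. ] [ 5.3  1.  52.5] [ 9.9  9.8 55. ]
55 130 [ 4.6 -7.4 55. ] [ 5.2  1.1 57.8] [ 9.2 10.1 59.9]
60 118 [  4.7 -15.6  60.1] [ 5.3  0.8 62.3] [11.4 10.2 64.9]
65 122 [  4.3 -15.3  65. ] [ 5.2  1.7 67.7] [11.6 17.4 70. ]
70 96 [ 4.1 -7.5 70. ] [ 5.1  1.1 73.2] [ 5.8 10.3 75. ]
75 103 [  4.6 -12.7  75. ] [ 5.2  1.8 77.4] [ 5.8 15.6 80. ]
80 14 [  4.6 -17.6  80.1] [ 5.1  1.1 84.1] [ 5.6 19.2 84.9]
85 31 [  3.8 -17.9  85. ] [  5.1 -14.4  87.7] [ 5.4 19.7 89.8]
90 42 [  0.4 -17.7  90. ] [ 4.9  1.2 92.6] [ 5.6 20.  95. ]
95 178 [ -2.8 -18.2  95. ] [ 1.7 -9.2 99. ] [  5.6  19.8 100. ]
shift [259.3  40.4 -85. ] turn [0.04 0.02 0.64] from [ 0.5351 -0.1696  0.2056] F [ 0.66 -0.72  0.01]
```

View pics/7.png

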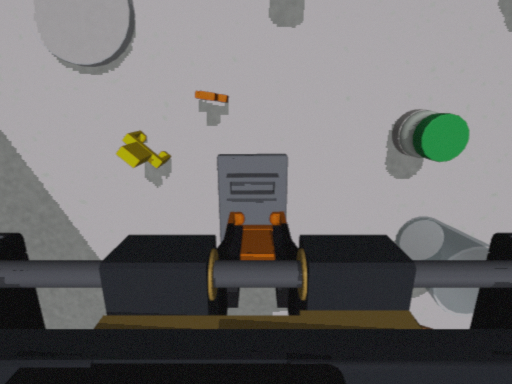

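The clip is held by its tab at (257,240) and the pocket at (252,187) is empty. I carry it to above the groove.

Request:
carry_out --rows '[[[0,0,-40,0,0,0],[0,0,-85,0,0,0],[40,6,-85,0,0,0.1],[80,12,-85,0,0,0.2],[120,18,-85,0,0,0.3],[160,24,-85,0,0,0.4],[200,31,-85,0,0,0.5],[235,37,-85,0,0,0.64],[259,40,-85,0,0,0.64],[259,40,-85,0,0,0.64],[259,40,-85,0,0,0.64],[259,40,-85,0,0,0.64]]]'

```text
time: 9.85
position: [0.5609, 0.0907, 0.2874]
tool_rot: [0.722, 0.692, -0.001, -0.0]
ft_force: [-0.1, 0.2, 0.3]
grip_width: 0.0176
```

```bash
cat >> h.py <<'E'
def clip(c,out):
    P=pts(c);h=cv2.cvtColor(c['color'],cv2.COLOR_RGB2HSV);o=robot.get_obs();r=R.from_quat(o['tool_rot'])
    q=r.inv().apply((P-o['position']).reshape(-1,3))*1000;ok=c['depth'].ravel()>0
    H=h.reshape(-1,3);m=ok&(H[:,0]>=3)&(H[:,0]<=18)&(H[:,1]>100)&(abs(q[:,0])<12)&(abs(q[:,1])<24)&(q[:,2]>38)&(q[:,2]<112)
    t=q[m]
    for z in range(45,112,12):
        k=t[(t[:,2]>=z)&(t[:,2]<z+12)]
        if len(k)>3: print('clip z',z,len(k),np.percentile(k,[3,50,97],axis=0).round(1).tolist())
    # spindle profile in tool frame
    w=P.reshape(-1,3);x0=.562+.043*(w[:,1]-.09);m=ok&(abs(w[:,0]-x0)<.007)&(w[:,1]>.04)&(w[:,1]<.15)&(w[:,2]<.17)&(w[:,2]>.08);s=q[m]
    print('spindle (tool x, z)',[(x,round(np.percentile(k[:,2],10))) for x in range(-50,50,1) for k in [s[abs(s[:,0]-x)<.5]] if len(k)>1])
    print('pos',o['position'].round(4),'F',o['ft_force'].round(2),'grip',round(o['grip_width'],4))
    cv2.imwrite(out,c['color'][:,:,::-1])
E
python3 -c "
from h import *
clip(grab('wrist'),'pics/8.png');go([.5625,.0912,.26],-2.4)"
```

```text
clip z 45 371 [[5.4, -9.3, 45.4], [6.2, -0.5, 50.6], [7.3, 8.2, 56.3]]
clip z 57 298 [[5.7, -9.0, 57.1], [6.2, -0.5, 62.9], [8.7, 8.2, 68.7]]
clip z 69 241 [[5.5, -9.2, 69.4], [6.2, 0.0, 75.7], [6.7, 8.6, 80.7]]
clip z 81 74 [[5.6, -19.2, 81.2], [6.0, -2.1, 87.4], [6.5, 17.6, 92.7]]
clip z 93 295 [[-1.6, -18.5, 94.2], [3.8, -9.6, 101.6], [6.4, 16.6, 104.1]]
clip z 105 13 [[5.8, -18.2, 105.1], [6.0, 10.8, 105.3], [6.1, 16.7, 105.9]]
spindle (tool x, z) [(-19, 143), (-18, 142), (-17, 142), (-16, 142), (-15, 142), (-14, 142), (-13, 142), (-12, 143), (-11, 142), (-10, 142), (-9, 143), (-8, 143), (-7, 142), (-6, 142), (-5, 142), (-4, 143), (-3, 146), (-2, 146), (-1, 146), (0, 146), (1, 146), (2, 147), (3, 147), (4, 146), (5, 146), (6, 146), (7, 146), (10, 138), (11, 137), (12, 136), (13, 136), (14, 137), (15, 136), (16, 136), (17, 136), (18, 136), (19, 136), (20, 137), (21, 136), (22, 136), (23, 136), (24, 136), (25, 137), (26, 136), (27, 137), (28, 137), (29, 137), (30, 136), (31, 136), (32, 136), (44, 121), (45, 136), (46, 136), (47, 137), (48, 137), (49, 136)]
pos [0.561  0.0905 0.2877] F [-0.12  0.21 -0.19] grip 0.0176
shift [ 0.8  1.5 27.7] turn [-0.01  0.   -0.01] from [0.561  0.0905 0.2877] F [-0.12  0.21 -0.19]
```

View pics/8.png

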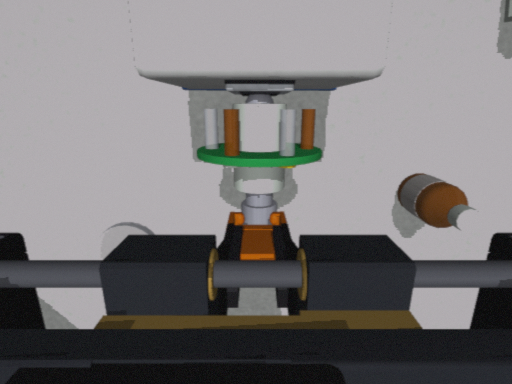

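The hover view shows the clip tab at (257,243) and the spindle at about u=260, with the groove at (260,198). I need about +1 mm along the spindle and +1.5 mm sideways, then I go down.

Request:
carry_out --rows '[[[1,1.5,10,0,0,0],[1,1.5,20,0,0,0],[1,1.5,30,0,0,0],[1,1.5,38,0,0,0],[1,1.5,38,0,0,0],[1,1.5,38,0,0,0]]]'

```text
time: 10.5
position: [0.5627, 0.0926, 0.2499]
tool_rot: [0.722, 0.692, -0.0, -0.0]
ft_force: [0.7, -1.2, -0.9]
grip_width: 0.0175
```

```bash
python3 -c "
from h import *
clip(grab('wrist'),'pics/9.png')"
```

```text
clip z 45 377 [[5.3, -9.2, 45.2], [5.9, -1.2, 50.7], [7.1, 8.1, 56.6]]
clip z 57 297 [[5.4, -9.1, 57.5], [6.0, -0.7, 62.5], [9.6, 8.2, 68.7]]
clip z 69 248 [[5.3, -9.4, 69.4], [5.9, -0.4, 75.5], [10.0, 8.7, 80.7]]
clip z 81 77 [[5.3, -19.3, 81.1], [5.8, -1.3, 87.0], [6.2, 17.6, 92.5]]
clip z 93 291 [[-2.0, -18.8, 94.1], [3.5, -9.8, 101.6], [6.1, 16.8, 104.2]]
clip z 105 21 [[5.3, -19.4, 105.0], [5.8, 10.0, 105.3], [5.9, 16.5, 106.8]]
spindle (tool x, z) [(-6, 111), (-5, 109), (-4, 109), (-3, 109), (-2, 109), (-1, 109), (0, 109), (1, 109), (2, 109), (3, 109), (4, 109), (6, 80), (8, 100), (9, 99), (10, 99), (11, 99), (12, 99), (13, 99), (14, 99), (15, 99), (16, 99), (17, 99), (18, 99), (19, 99), (20, 99), (21, 99), (22, 99), (23, 99), (24, 99), (25, 98), (26, 99), (27, 99), (28, 99), (41, 84), (42, 82), (43, 99), (44, 99), (45, 99), (46, 99), (47, 99), (48, 99), (49, 99)]
pos [0.563  0.0927 0.2503] F [ 0.12 -0.01 -0.35] grip 0.0178
```

Request:
carry_out --rows '[[[-0.6,0,2,0,0,0],[-0.6,0,4,0,0,0],[-0.6,0,6,0,0,0],[-0.6,0,6,0,0,0]]]'

```text
time: 10.95
position: [0.5626, 0.0921, 0.244]
tool_rot: [0.722, 0.692, -0.0, -0.0]
ft_force: [-0.0, 0.6, -0.6]
grip_width: 0.0176
```

Request:
carry_out --rows '[[[0,0,1,0,0,0],[0,0,2,0,0,0],[0,0,3,0,0,0],[0,0,4,0,0,0],[0,0,4,0,0,0]]]'

```text
time: 11.45
position: [0.5627, 0.0921, 0.2405]
tool_rot: [0.722, 0.692, 0.0, 0.0]
ft_force: [-1.7, 0.7, 3.6]
grip_width: 0.0174
```

Request:
carry_out --rows '[[[0,0,1,0,0,0],[0,0,2,0,0,0],[0,0,3,0,0,0],[0,0,3,0,0,0]]]'

```text
time: 11.85
position: [0.5627, 0.092, 0.2371]
tool_rot: [0.722, 0.692, -0.0, -0.0]
ft_force: [-0.7, 0.4, 3.4]
grip_width: 0.0175
```

Contact came at about 0.241 as predicted, and the spindle is now sinking at about 4 N. I continue slowly.

Request:
carry_out --rows '[[[0,0,1,0,0,0],[0,0,2,0,0,0],[0,0,3,0,0,0],[0,0,4,0,0,0],[0,0,4,0,0,0]]]'

```text
time: 12.35
position: [0.5627, 0.092, 0.233]
tool_rot: [0.722, 0.692, -0.0, -0.0]
ft_force: [-0.8, 0.3, 2.6]
grip_width: 0.0176
```

Request:
carry_out --rows '[[[0,0,1,0,0,0],[0,0,2,0,0,0],[0,0,3,0,0,0],[0,0,3,0,0,0]]]'

```text
time: 12.75
position: [0.5627, 0.092, 0.2301]
tool_rot: [0.722, 0.692, -0.0, -0.0]
ft_force: [-0.9, -0.0, 3.1]
grip_width: 0.0176
```

Request:
carry_out --rows '[[[0,0,1,0,0,0],[0,0,2,0,0,0],[0,0,3,0,0,0],[0,0,3,0,0,0]]]'

```text
time: 13.15
position: [0.5627, 0.092, 0.227]
tool_rot: [0.722, 0.692, -0.0, -0.0]
ft_force: [-1.6, 0.3, 3.7]
grip_width: 0.0176
```

Request:
carry_out --rows '[[[0,0,1,0,0,0],[0,0,2,0,0,0],[0,0,3,0,0,0],[0,0,3,0,0,0]]]'

```text
time: 13.55
position: [0.5627, 0.092, 0.2241]
tool_rot: [0.722, 0.692, -0.0, -0.0]
ft_force: [-0.8, 0.1, 2.8]
grip_width: 0.0174
```

Request:
carry_out --rows '[[[0,0,1,0,0,0],[0,0,2,0,0,0],[0,0,3,0,0,0],[0,0,3,0,0,0]]]'

```text
time: 13.95
position: [0.5627, 0.092, 0.2211]
tool_rot: [0.722, 0.692, -0.0, -0.0]
ft_force: [-1.5, 0.7, 3.5]
grip_width: 0.0177
```

Request:
carry_out --rows '[[[0,0,1,0,0,0],[0,0,2,0,0,0],[0,0,2,0,0,0]]]'

```text
time: 14.25
position: [0.5627, 0.092, 0.2191]
tool_rot: [0.722, 0.692, -0.0, -0.0]
ft_force: [-0.5, -0.4, 2.9]
grip_width: 0.0172
```

Request:
carry_out --rows '[[[0,0,1,0,0,0],[0,0,2,0,0,0],[0,0,3,0,0,0],[0,0,3,0,0,0]]]'

```text
time: 14.65
position: [0.5628, 0.092, 0.2168]
tool_rot: [0.722, 0.692, 0.0, 0.0]
ft_force: [-1.4, -0.7, 7.5]
grip_width: 0.0178
```

Request:
carry_out --rows '[[[0,0,1,0,0,0],[0,0,2,0,0,0],[0,0,3,0,0,0],[0,0,3,0,0,0]]]'

```text
time: 15.05
position: [0.5629, 0.0921, 0.2141]
tool_rot: [0.722, 0.692, 0.0, 0.0]
ft_force: [-1.7, 0.3, 8.8]
grip_width: 0.0175
```

Request:
carry_out --rows '[[[0,0,1,0,0,0],[0,0,2,0,0,0],[0,0,2,0,0,0]]]'

```text
time: 15.35
position: [0.5627, 0.092, 0.2116]
tool_rot: [0.722, 0.692, 0.0, 0.0]
ft_force: [-1.1, -0.1, 4.5]
grip_width: 0.0177
```

It bottomed at about 0.218 and the jaws are passing the widest point. Home should be at about 0.200.

Request:
carry_out --rows '[[[0,0,1,0,0,0],[0,0,2,0,0,0],[0,0,3,0,0,0],[0,0,3,0,0,0]]]'

```text
time: 15.75
position: [0.5626, 0.092, 0.2076]
tool_rot: [0.722, 0.692, -0.0, -0.0]
ft_force: [-0.4, -0.1, -0.8]
grip_width: 0.0177
```

Request:
carry_out --rows '[[[0,0,1,0,0,0],[0,0,2,0,0,0],[0,0,3,0,0,0],[0,0,3,0,0,0]]]'

```text
time: 16.15
position: [0.5625, 0.092, 0.2044]
tool_rot: [0.722, 0.692, -0.0, -0.0]
ft_force: [0.7, 0.1, -3.8]
grip_width: 0.0175
```

Request:
carry_out --rows '[[[0,0,1,0,0,0],[0,0,2,0,0,0],[0,0,2,0,0,0]]]'

```text
time: 16.45
position: [0.5625, 0.092, 0.2027]
tool_rot: [0.722, 0.692, -0.0, -0.0]
ft_force: [0.6, 0.8, -4.3]
grip_width: 0.0172
```

Request:
carry_out --rows '[[[0,0,1,0,0,0],[0,0,2,0,0,0],[0,0,2,0,0,0]]]'

```text
time: 16.75
position: [0.5626, 0.0921, 0.201]
tool_rot: [0.722, 0.692, -0.0, -0.0]
ft_force: [-1.1, 0.3, -4.2]
grip_width: 0.0178
```

Request:
carry_out --rows '[[[0,0,1,0,0,0],[0,0,2,0,0,0],[0,0,2,0,0,0]]]'

```text
time: 17.05
position: [0.5627, 0.0921, 0.2]
tool_rot: [0.722, 0.692, 0.0, 0.0]
ft_force: [-1.9, -0.5, 3.0]
grip_width: 0.0174
```

Request:
carry_out --rows '[[[0,0,1,0,0,0],[0,0,2,0,0,0],[0,0,2,0,0,0]]]'

```text
time: 17.35
position: [0.5627, 0.0921, 0.1998]
tool_rot: [0.721, 0.692, 0.0, 0.0]
ft_force: [-4.8, 0.6, 15.0]
grip_width: 0.0174
```

It is solid at 0.200, exactly 18 mm below the bottomed contact. Unload, open and rise.

Request:
carry_out --rows '[[[0,0,-2,0,0,0],[0,0,-2,0,0,0]]]'

```text
time: 17.55
position: [0.5628, 0.0921, 0.2]
tool_rot: [0.722, 0.692, 0.0, 0.0]
ft_force: [-2.3, -0.3, 6.6]
grip_width: 0.0176
```

Request:
carry_out --rows '[[[0,0,0,0,0,0],[0,0,0,0,0,0],[0,0,0,0,0,0],[0,0,0,0,0,0],[0,0,-20,0,0,0],[0,0,-50,0,0,0],[0,0,-90,0,0,0],[0,0,-90,0,0,0]]]' --fingers 0.6

```text
time: 18.35
position: [0.5659, 0.0921, 0.2944]
tool_rot: [0.722, 0.692, 0.004, 0.004]
ft_force: [0.9, -0.2, 0.6]
grip_width: 0.0524
```

Run:
```python
from h import *
c=grab('wrist');a=grab('scene');P=pts(c);w=P.reshape(-1,3);h=cv2.cvtColor(c['color'],cv2.COLOR_RGB2HSV).reshape(-1,3)
m=(h[:,0]>=3)&(h[:,0]<=18)&(h[:,1]>100)&(abs(w[:,0]-.562)<.03)&(abs(w[:,1]-.092)<.012)&(w[:,2]>.06)&(w[:,2]<.2)
print('clip',m.sum(),np.percentile(w[m],[2,50,98],axis=0).round(4).tolist())
x0=.562+.043*(w[:,1]-.09);s=w[(abs(w[:,0]-x0)<.006)&(w[:,1]>.04)&(w[:,1]<.16)&(w[:,2]>.06)&(w[:,2]<.2)]
print([(int(round(y*1000)),int(1000*np.percentile(q[:,2],90)+.5)) for y in np.arange(.04,.16,.002) for q in [s[abs(s[:,1]-y)<.001]] if len(q)>2])
print(robot.get_obs()['ft_force'],robot.get_obs()['grip_width'],robot.get_obs()['time'])
cv2.imwrite('pics/10.png',np.hstack([cv2.resize(c['color'][80:300,130:400],(400,326)),cv2.resize(a['color'][90:220,250:410],(400,326),interpolation=3)])[:,:,::-1])
```

```text
clip 727 [[0.5446, 0.0894, 0.1153], [0.5633, 0.0968, 0.1383], [0.5806, 0.0986, 0.1579]]
[(54, 121), (56, 121), (58, 121), (60, 121), (62, 121), (64, 122), (66, 122), (68, 122), (70, 121), (72, 121), (74, 121), (76, 122), (90, 158), (92, 158), (94, 158), (96, 158), (98, 156), (100, 126), (102, 127), (104, 128), (106, 128), (108, 128), (110, 127), (112, 127), (114, 128), (116, 127), (118, 128), (120, 127), (122, 127), (124, 127), (128, 157), (130, 158), (132, 158), (134, 157), (136, 127), (138, 127), (140, 127), (142, 127), (144, 127), (146, 128), (148, 127), (150, 127), (152, 127), (154, 128), (156, 127), (158, 127)]
[-0.38027973 -0.48418491  0.32549897] 0.05214148068695161 18.45
```

View pics/10.png

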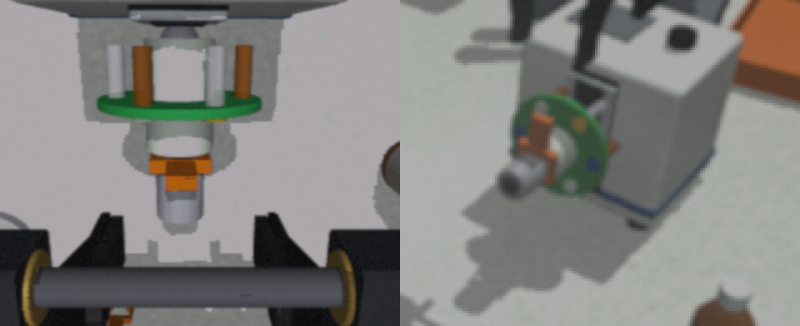

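The clip sits upright on the groove between the collar and hub (left (180,170), right (543,135)). Its top is level with the disc's top, so its origin is on the axis, and the carrier is still home. Nothing touches the gripper.

```bash
python3 -c "
from rig import robot
print(robot.hand_in())"
```

```text
the job is handed in; nothing more can be done
None
```

The green carrier is pushed back onto its stop, and the orange clip from the holder is snapped onto the freed groove and let go. I handed the job in at about 18.5 s.

- **Carrier:** I pushed until it stopped moving at about 7.5 N, then gave one further 1 mm nudge whose force I did not read. The last camera check still shows it home.
- **Clip:** The spindle sank about 23 mm and bottomed. The jaws snapped over at about 9 N, and the clip seated solidly at 15 N after 18 mm of travel, as expected.
- **Last checks:** The clip's origin is on the spindle axis to within about 1 mm. The gripper is open and clear with no force on it.
- **Other things:** I did not touch the blue clip or the other look-alikes, though I took no final picture of the holder. None of the checks disagreed by more than the 2 mm camera calibration error, except that the rough first height and position fits differed by a few mm. I settled those with close-up views before acting.

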